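# Drip tray under the draining rack

### The arm

A 6-joint arm with a two-finger parallel gripper is mounted at the origin on the work surface. World frame = base frame: x ahead of the robot, y to its left, z up, the work surface at z = 0. Lengths are in m, angles in rad, forces in N, time in s.
With the tool pointing down it reaches from about 0.3 to 0.775 m from the base axis. Payload 14.6 kg.
Tool frame: the origin (TCP) lies on the centre line of the jaws, within the pads' length; the fingertips stand 25 mm ahead of it and the grasp point (between the pads) lies 6 mm ahead of it (ctrl.tip_reach is the distance from the TCP to the fingertips, in m); z points along the fingers, y is the line along which they close (so a half turn about z gives the same grasp; the last joint's range is limited). The gripper opens to 94 mm and grips with 3 to 60 N. Pads are 16 mm wide; open, the fingers measure 119 mm over their backs; the gripper's body (75 mm by 177 mm) begins 78 mm behind the grasp point.
Start: joints at [-1.285, 0.3, 1.521, -0, 1.321, -0.067], TCP at [0.19, -0.516, 0.194] pointing down, gripper open.
Joint ranges: [-3.03, 3.03], [-0.79, 2.21], [0.23, 2.52], [-1.04, 4.18], [0, 3.07], [-2.55, 2.55]. Speed limits (rad/s): [2.22, 2.22, 2.57, 3.14, 3.14, 3.14].

### API

Orientations are given as [roll, pitch, yaw] about the fixed x, y, z axes, in that order (R = Rz(yaw) Ry(pitch) Rx(roll)).
In Python, from station import ctrl gives the robot as it stands. The module is installed in compiled form; this text tells all that it offers.
- The arm moves only by the tool apply_moves, never from a script. Its argument "deltas" is a list of rows, each a list of 7 numbers: the closure in counts, from 0 (fully open) to 255 (shut), then the shift along the world's x, y, z in cm, then the turn, a rotation vector about the world's x, y, z in rad. In form: [[jaw, tx, ty, tz, ax, ay, az], ...]. A call has 1 to 10 rows; each row shifts and turns the commanded pose from where the row before left it; what a row does not reach is not made up. A row lasts 1/10 s, in which the tool goes at most 50 mm and 8.59 degrees, less where a joint would pass 70% of its speed; a pose out of reach is approached as far as the arm can. A call with a gripper value outside its range is refused whole. The fingers move at their own pace and stop on an object; "grip_force" is the grip in N (left out, the last holds). Time passes only in rows, so rows that do not move let the fingers close. It gives the time, the measured TCP pose, the force, the opening and the grip force at its end, in the units of the state.
- ctrl.get_obs(): the state, without advancing time (a new reading comes with each control period).
- ctrl.camera(name): name is "scene" or "top"; returns a dict with "img" (400x640x3 uint8, red, green, blue), "K" (3x3 intrinsics, pixels), "pose" (4x4, takes a point from camera to world coordinates). Camera axes: x right, y up, looking along -z (the intrinsics and any distortion apply to the point x, -y, -z); pixel columns grow to the right and rows downward; lengths in m; the calibration is good to about 2 mm. A picture is of the moment at which its call begins. There is no depth.
- ctrl.hand_in(): hands the job in; it is judged then, once.
The state is a dict: "time_s": time; "qpos": joint angles; "joint_vel": joint speeds; "tau": joint torques, N m; "ee_pos": TCP position; "eef_rot": TCP orientation; "force": force on the tool from outside, world axes, zero at the start; "moment": the same for the moment, N m; "grip_width": finger opening in m; "grip_force": force on a finger pad.
Only numpy, scipy, OpenCV 4.12 (cv2) and the standard library are available. Lean on these libraries where they do the work, as an engineer would, in place of code of your own. Each camera call takes 0.05 s, during which the arm holds its last target. There are 200 camera calls.

### The job

Slide the loose drip tray in under the low draining rack through its open end, flat on the counter, until it is fully home against the stop at the back. Do not upset the glasses draining on top of the rack, nor knock over the two bottles standing near it.

Things in the scene. Friction and masses are not known exactly. Their poses are not given: they have to be found in the camera images.
- tray_mid (a point): Centre of the loose drip tray, half-way up (11 mm over the counter). Shallow open grey plastic tray, 176 mm long (its x) x 120 mm wide (y) x 22 mm high, about 0.3 kg. Floor 4 mm thick; end walls (outer faces at x = -88 and +88 mm) 10 mm thick, side walls 5 mm, all 22 mm high; an end wall can be pinched from above, one finger inside. Symmetric: either end may lead.
- rack: Low draining rack of flat steel slats, fixed. Origin: centre of its footprint, at counter height. 180 mm long (x), 152 mm wide (y), top at 35 mm. Below the slats is a tunnel 132 mm wide (6 mm spare each side of the tray) and 29 mm high (7 mm over the tray), walled at both sides over its whole length and at the +x end, open only at the -x end.
- rack_mouth (a point): Middle of the rack's open end at counter height: 90 mm from the rack's origin on its -x side, same axes. The tray goes in here along +x, its long side along x.
- rack_stop (a point): Middle of the inner face of the stop that closes the tunnel, at counter height: 82 mm from the rack's origin on its +x side. Fully home, the tray's leading end touches it; the tray's centre is then 6 mm to the -x side of the rack's origin and its outer end still shows 4 mm outside the mouth, so it can be pushed home from outside.
- glass_a_mid (a point): Centre of a drinking glass (62 mm across at its rim, 95 mm tall) loose and upside down on the far half of the rack, about 45 mm from the rack's centre towards the stop, on its -y side; z axis up.
- glass_b_mid (a point): The same glass on the rack's +y side. Nothing stands on the 95 mm of the rack next to the mouth.
- squeeze: Upright loose white squeeze bottle, 64 mm across, 170 mm tall; origin under its base. Bystander.
- soap: Upright loose orange bottle, 60 mm across, 150 mm tall; origin under its base. Bystander.
Things that resemble listed ones, but are neither listed nor needed, are in the scene too. What is shaped like the rack but brown is not meant.

How it is judged:
By the outcome, as a careful person would: the job done as asked, in the order asked, and still so for the second after the job is handed in, with the robot touching nothing.
It also fails if it takes over 72 s, if anything falls off the work surface, if the arm or the gripper's body presses on something with over 40 N, if the wrist force passes 120 N, or if a joint passes its speed limit or range.

## Working session

There is one attempt and no reset: what is moved stays moved. The work goes in short steps, Python scripts to look and compute and a tool call to move; the robot and the scene stay as the last step left them, time stands still between calls to the robot, and variables do not carry over. Pictures are saved under pics/ and viewed, at most 10 in all, crops included, and the job is handed in when it is done.

Besides the shell and the picture viewer there is one more tool, called as name([rows], argument=value, ...), one row to a line, values as JSON. apply_moves: Moves the arm, as the interface text tells. Its arguments: {"type":"object","properties":{"deltas":{"type":"array"},"grip_force":{"type":"number"}},"required":["deltas"]}

```bash
mkdir -p pics; cat > h.py <<'E'
import numpy as np, cv2
from station import ctrl
def snap(n,f):
    c=ctrl.camera(n); cv2.imwrite(f,c['img'][...,::-1]); np.savez(f[:-4]+'.npz',K=c['K'],pose=c['pose'],**{k:v for k,v in c.items() if k not in('img','K','pose')}); return c
def ray(f,u,v):
    d=np.load(f); K,P=d['K'],d['pose']; p=np.linalg.solve(K,[u,v,1]); r=P[:3,:3]@[p[0],-p[1],-p[2]]; return P[:3,3],r
def onz(f,u,v,z):
    o,r=ray(f,u,v); return o+r*(z-o[2])/r[2]
def tri(*obs):
    A=np.zeros((3,3));b=np.zeros(3)
    for f,u,v in obs:
        o,r=ray(f,u,v); r/=np.linalg.norm(r); M=np.eye(3)-np.outer(r,r); A+=M;b+=M@o
    return np.linalg.solve(A,b)
def proj(f,X):
    d=np.load(f); p=d['pose'][:3,:3].T@(np.array(X)-d['pose'][:3,3]); q=d['K']@[p[0],-p[1],-p[2]]; return q[:2]/q[2]
E
python3 - <<'E'
from h import *
np.set_printoptions(precision=3,suppress=True)
for n in('scene','top'):
    c=snap(n,f'pics/{n}0.png'); print(n,[k for k in c],c['K'],c['pose'])
print(ctrl.get_obs())
E
```

```text
scene ['img', 'K', 'pose'] [[452.538   0.    314.849]
 [  0.    452.538 198.94 ]
 [  0.      0.      1.   ]] [[ 0.169 -0.807  0.565  1.176]
 [ 0.986  0.139 -0.095 -0.037]
 [-0.002  0.573  0.819  1.101]
 [ 0.     0.     0.     1.   ]]
top ['img', 'K', 'pose'] [[438.949   0.    323.823]
 [  0.    438.949 210.871]
 [  0.      0.      1.   ]] [[ 0.021  0.994 -0.109  0.38 ]
 [-0.999  0.024  0.027  0.096]
 [ 0.029  0.109  0.994  1.187]
 [ 0.     0.     0.     1.   ]]
{'time_s': 0.1, 'qpos': array([-1.285,  0.3  ,  1.522, -0.   ,  1.321, -0.067]), 'joint_vel': array([-0.   , -0.002, -0.002, -0.001, -0.002, -0.001]), 'tau': array([  0.   , -53.265, -35.329,   0.071,   0.024,  -0.   ]), 'ee_pos': array([ 0.19 , -0.516,  0.193]), 'eef_rot': array([-3.141, -0.   ,  0.353]), 'force': array([-0.035,  0.449, -0.804]), 'moment': array([-0.003, -0.028,  0.042]), 'grip_force': 0.0, 'grip_width': 0.09385966820411253}
```

View pics/scene0.png

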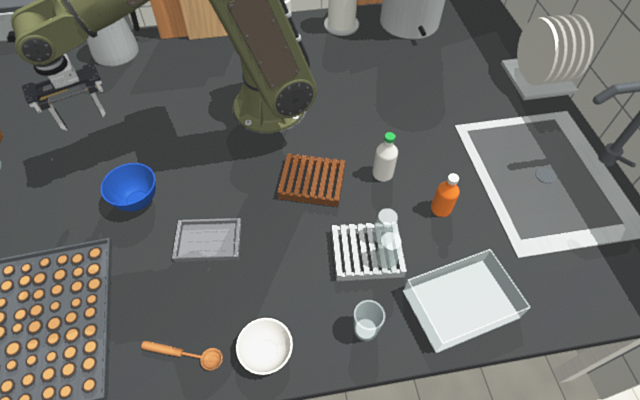

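View pics/top0.png

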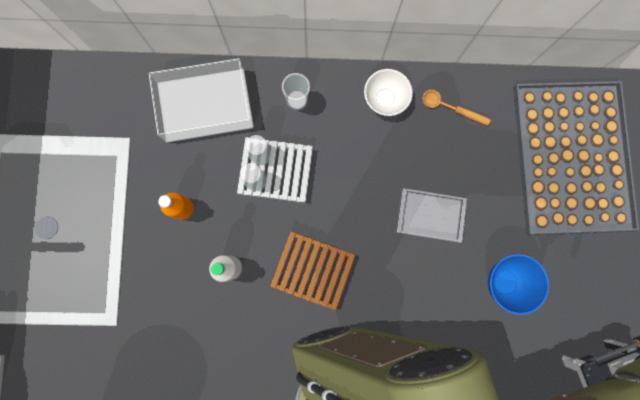

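Both views show the arm at the edge of the picture and the things below. Candidates for the tray are the small grey tray (top 432,215 / scene 207,239), the baking tray with buns (top 577,157) and the clear bin (top 203,100); I choose the small grey one. Candidates for the rack are the white-steel one with two glasses (top 276,170 / scene 369,250) and the brown one (top 314,270); I choose the steel one. The mouth faces the tray, on the right in the top view. Next is a close crop to check this.

```bash
python3 - <<'E'
import cv2,numpy as np
t=cv2.imread('pics/top0.png');s=cv2.imread('pics/scene0.png')
# top: x 225-475, y125-250 ; x3.2
a=cv2.resize(t[125:250,225:475],None,fx=3.2,fy=3.2,interpolation=cv2.INTER_CUBIC)
cv2.imwrite('pics/ct.png',a)
b=cv2.resize(s[200:290,165:415],None,fx=3.2,fy=3.2,interpolation=cv2.INTER_CUBIC)
cv2.imwrite('pics/c0.png',np.vstack([a[:400],b])[:600])
print(a.shape,b.shape)
E
```

```text
(400, 800, 3) (288, 800, 3)
```

View pics/c0.png

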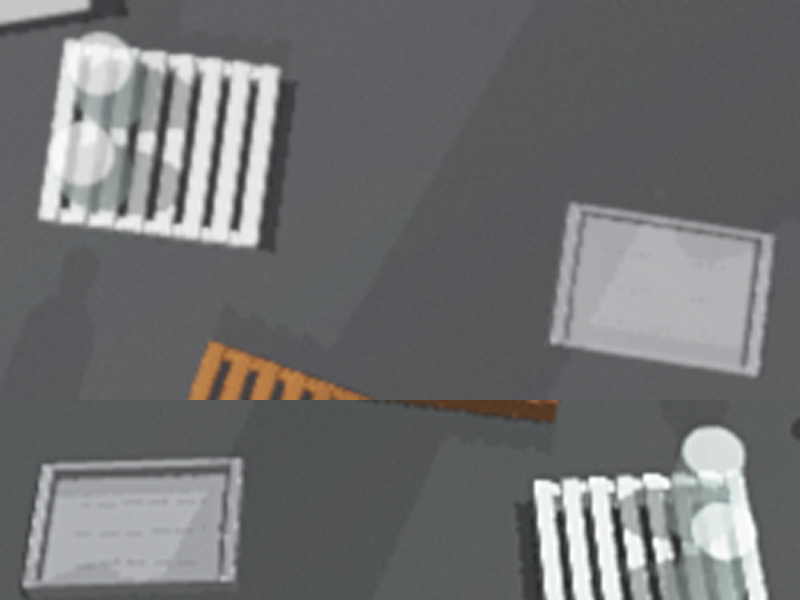

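The crop confirms it: the grey tray has thicker end walls at left and right, and the steel rack's glass half is on the left, so its bare mouth end is on the right. Tray corners in the top crop are (572,204), (774,235), (758,375), (552,343), and rack corners are (67,40), (280,67), (257,246), (40,219).

```bash
python3 - <<'E'
from h import *
np.set_printoptions(precision=4,suppress=True)
T='pics/top0.npz';S='pics/scene0.npz'
tp=lambda p:((p[0]+.5)/3.2-.5+225,(p[1]+.5)/3.2-.5+125)
sp=lambda p:((p[0]+.5)/3.2-.5+165,(p[1]-400+.5)/3.2-.5+200)
tt=[tp(p) for p in[(572,204),(774,235),(758,375),(552,343)]]
rt=[tp(p) for p in[(67,40),(280,67),(257,246),(40,219)]]
def an(pts,n):
    P=np.array(pts); print(n,P[:,:3]); c=P.mean(0)
    e=[np.linalg.norm(P[(i+1)%4]-P[i])*1000 for i in range(4)]
    d=(P[0]+P[3]-P[1]-P[2]); print('c',c,'edges',e,'yaw axis(right->left)',np.arctan2(d[1],d[0]), 'side', np.arctan2(*( (P[0]+P[1]-P[2]-P[3])[[1,0]])))
an([onz(T,*p,.022) for p in tt],'tray')
an([onz(T,*p,.035) for p in rt],'rack')
# scene corner order matching: tray top-left corner (572,204): far +x, larger y
st=[sp(p) for p in[(235,580),(27,583),(45,464),(242,458)]]
an([onz(S,*p,.022) for p in st],'trayS')
print(np.array([tri((T,*a),(S,*b)) for a,b in zip(tt,st)]))
for p in rt: pass
R=[onz(T,*p,.035) for p in rt]
print('proj rack in scene',[proj(S,r) for r in R])
s=cv2.imread('pics/scene0.png');cv2.imwrite('pics/rs.png',cv2.resize(s[205:295,320:420],None,fx=6,fy=6,interpolation=cv2.INTER_CUBIC))
E
```

```text
tray [[ 0.5743 -0.1489  0.022 ]
 [ 0.5521 -0.3206  0.022 ]
 [ 0.4337 -0.3053  0.022 ]
 [ 0.4566 -0.1322  0.022 ]]
c [ 0.5042 -0.2267  0.022 ] edges [np.float64(173.10560080154758), np.float64(119.45819071357609), np.float64(174.58395438004595), np.float64(118.926680224501)] yaw axis(right->left) 1.4408720206054069 side -0.13452677268176222
rack [[0.7001 0.2785 0.035 ]
 [0.6821 0.1    0.035 ]
 [0.5304 0.1154 0.035 ]
 [0.5485 0.2946 0.035 ]]
c [0.6153 0.1971 0.035 ] edges [np.float64(179.3986480117765), np.float64(152.46470439424235), np.float64(180.06322680464274), np.float64(152.5188317460371)] yaw axis(right->left) 1.4702096908491438 side -0.10354126383690092
trayS [[ 0.5799 -0.1455  0.022 ]
 [ 0.5532 -0.317   0.022 ]
 [ 0.4365 -0.3023  0.022 ]
 [ 0.4597 -0.1306  0.022 ]]
c [ 0.5073 -0.2238  0.022 ] edges [np.float64(173.4983248502322), np.float64(117.64210917517867), np.float64(173.24757072493736), np.float64(121.08700977274457)] yaw axis(right->left) 1.4265637290184716 side -0.12421523823264889
[[ 0.5757 -0.1482  0.0153]
 [ 0.5524 -0.3189  0.0215]
 [ 0.434  -0.3046  0.0191]
 [ 0.4569 -0.1319  0.0183]]
proj rack in scene [array([404.7256, 269.5987]), array([335.7688, 273.9982]), array([330.5617, 223.7574]), array([395.0059, 219.9055])]
```

View pics/rs.png

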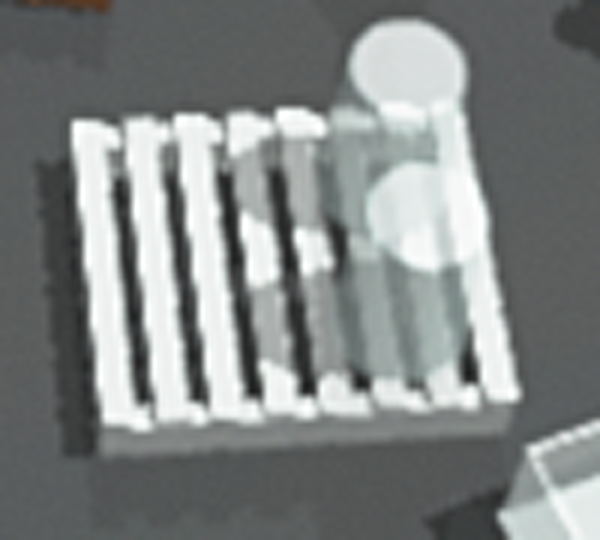

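Both views agree to about 3 mm. The triangulated tray rim is at z = 15–21 mm, against 22 mm in the text, and the tray-to-rack relation is good. Tray: centre (0.505, -0.2255), long axis at 1.439 rad. Rack: origin (0.616, 0.198), axis at 1.469 rad. I'll pinch the trailing end wall at about (0.494, -0.308) with yaw -0.132.

apply_moves([
  [0,3.0,2.1,0,0,0,-0.12],
  [0,3.0,2.1,0,0,0,-0.12],
  [0,3.0,2.1,0,0,0,-0.12],
  [0,3.0,2.1,0,0,0,-0.125],
  [0,3.0,2.1,0,0,0,0],
  [0,3.0,2.1,0,0,0,0],
  [0,3.0,2.1,0,0,0,0],
  [0,3.0,2.1,0,0,0,0],
  [0,3.0,2.0,0,0,0,0],
  [0,3.0,2.0,0,0,0,0],
], grip_force=20)

```text
time_s: 1.1
ee_pos: [0.4911, -0.307, 0.1936]
eef_rot: [-3.141, 0.001, -0.132]
force: [0.1, -0.4, -0.9]
grip_width: 0.094
grip_force: 0.0
```

apply_moves([
  [0,0.3,-0.1,-3,0,0,0],
  [0,0,0,-3,0,0,0],
  [0,0,0,-3,0,0,0],
  [0,0,0,-3,0,0,0],
  [0,0,0,-2,0,0,0],
  [0,0,0,-1,0,0,0],
  [0,0,0,-0.6,0,0,0],
  [0,0,0,-0.4,0,0,0],
  [0,0,0,0,0,0,0],
])

```text
time_s: 2.0
ee_pos: [0.4932, -0.3092, 0.0342]
eef_rot: [3.141, -0.0, -0.132]
force: [0.6, 0.2, 0.1]
grip_width: 0.0937
grip_force: 0.0
```

```bash
python3 - <<'E'
from h import *
t=snap('top','pics/top1.png')['img'][...,::-1]; s=snap('scene','pics/s1.png')['img'][...,::-1]
a=cv2.resize(t[160:280,360:500],None,fx=2.8,fy=2.8,interpolation=cv2.INTER_CUBIC)
b=cv2.resize(s[160:280,140:280],None,fx=2.8,fy=2.8,interpolation=cv2.INTER_CUBIC)
cv2.imwrite('pics/c1.png',np.hstack([a,b]))
print(ctrl.get_obs()['ee_pos'])
E
```

```text
[ 0.49335957 -0.309361    0.03461645]
```

View pics/c1.png

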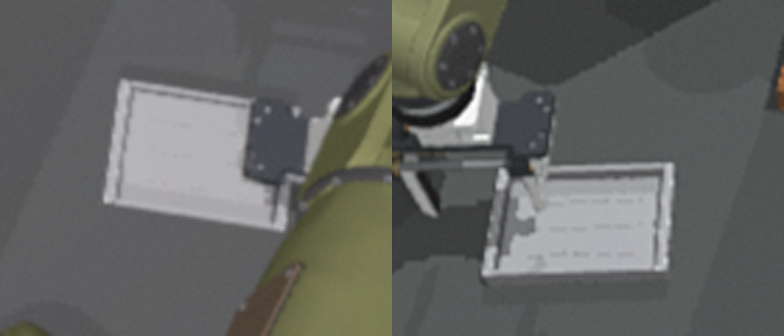

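The right-hand crop shows one finger inside the tray at (540,200) and the other outside at (430,205), straddling the trailing wall, with the tray unmoved. Now I close.

apply_moves([
  [255,0,0,-0.1,0,0,0],
  [255,0,0,0,0,0,0],
  [255,0,0,0,0,0,0],
  [255,0,0,0,0,0,0],
  [255,0,0,0,0,0,0],
  [255,0,0,0,0,0,0],
  [255,0,0,0,0,0,0],
  [255,0,0,0,0,0,0],
], grip_force=20)

```text
time_s: 2.9
ee_pos: [0.4931, -0.3091, 0.0328]
eef_rot: [-3.142, -0.0, -0.132]
force: [-0.3, -0.1, 0.5]
grip_width: 0.0332
grip_force: 0.0
```

apply_moves([
  [255,0,0,0,0,0,0],
  [255,0,0,0,0,0,0],
  [255,0,0,0,0,0,0],
  [255,0,0,0,0,0,0],
  [255,0,0,0,0,0,0],
  [255,0,0,0,0,0,0],
])

```text
time_s: 3.5
ee_pos: [0.493, -0.3091, 0.0328]
eef_rot: [-3.142, 0.0, -0.132]
force: [-0.3, -0.3, -0.7]
grip_width: 0.0004
grip_force: 0.0
```

The gripper shut on nothing, so I look again.

```bash
python3 - <<'E'
from h import *
t=snap('top','pics/top2.png')['img'][...,::-1]; s=snap('scene','pics/s2.png')['img'][...,::-1]
a=cv2.resize(t[160:280,360:500],None,fx=2.8,fy=2.8,interpolation=cv2.INTER_CUBIC)
b=cv2.resize(s[160:300,130:270],None,fx=4,fy=4,interpolation=cv2.INTER_CUBIC)
cv2.imwrite('pics/c2.png',b)
S='pics/s2.npz'
o=ctrl.get_obs()['ee_pos']; p=proj(S,o-[0,0,.025]); print(p,(p-[130,160])*4)
for X in [(0.493,-.308,.022)]: p=proj(S,X);print((p-[130,160])*4)
E
```

```text
[177.45404679 239.7238058 ] [189.81618715 318.8952232 ]
[186.33699872 308.32209482]
```

View pics/c2.png

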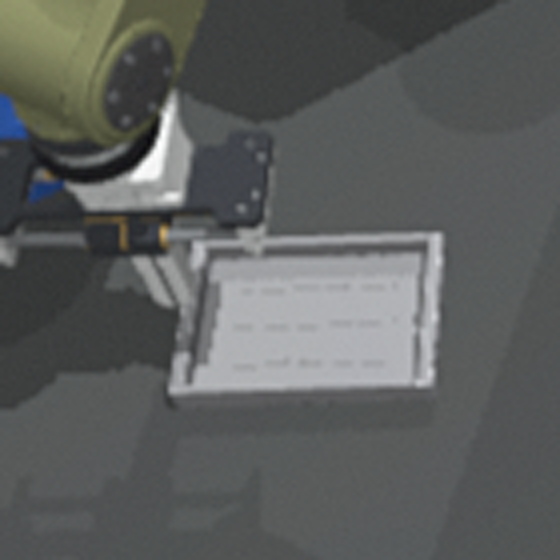

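The tray has not moved. The shut fingertips at crop (187,310) are over the wall's top edge, so the tips are higher than I took them to be. I check tip_reach.

```bash
python3 - <<'E'
from h import *
print(ctrl.tip_reach, ctrl.get_obs()['ee_pos'])
S='pics/s2.npz';o=ctrl.get_obs()['ee_pos']
for z in (0.008,.016,.024,.032): print(z,(proj(S,[o[0],o[1],z])-[130,160])*4)
s=cv2.imread('pics/s2.png');cv2.imwrite('pics/c3.png',cv2.resize(s[210:265,155:210],None,fx=10,fy=10,interpolation=cv2.INTER_NEAREST))
E
```

```text
0.025 [ 0.49304036 -0.30913321  0.03285299]
0.008 [189.76313051 318.78936885]
0.016 [186.86051619 312.998305  ]
0.024 [183.9272745  307.14613588]
0.032 [180.9629181  301.23188919]
```

View pics/c3.png

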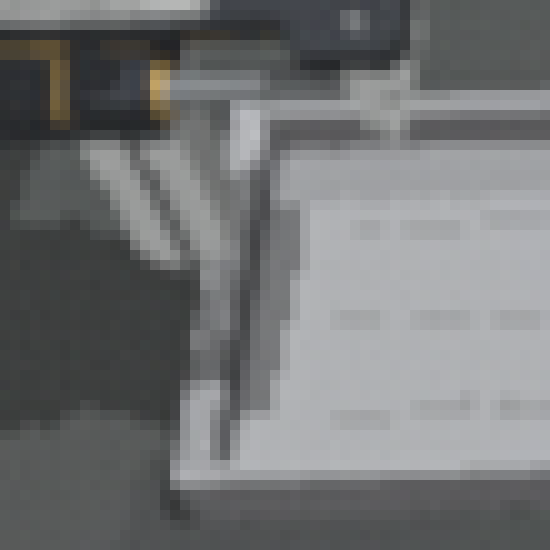

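This crop shows both shut fingers side by side at (165,265) and (215,260), at the trailing wall's outer edge. It doesn't settle whether they are too high or too far out, so I probe gently downward with the fingers shut and read the force.

apply_moves([
  [255,0,0,-0.1,0,0,0],
  [255,0,0,-0.1,0,0,0],
  [255,0,0,-0.1,0,0,0],
  [255,0,0,-0.1,0,0,0],
  [255,0,0,0,0,0,0],
])

```text
time_s: 4.1
ee_pos: [0.4929, -0.3091, 0.0287]
eef_rot: [-3.141, 0.0, -0.132]
force: [-1.1, 0.4, 0.5]
grip_width: 0.0005
grip_force: 0.0
```

apply_moves([
  [255,0,0,-0.1,0,0,0],
  [255,0,0,-0.1,0,0,0],
  [255,0,0,-0.1,0,0,0],
  [255,0,0,-0.1,0,0,0],
  [255,0,0,0,0,0,0],
])

```text
time_s: 4.6
ee_pos: [0.493, -0.3091, 0.0247]
eef_rot: [-3.141, 0.0, -0.132]
force: [0.6, -1.0, 0.1]
grip_width: 0.0004
grip_force: 0.0
```

apply_moves([
  [255,0,0,-0.1,0,0,0],
  [255,0,0,-0.1,0,0,0],
  [255,0,0,-0.1,0,0,0],
  [255,0,0,0,0,0,0],
])

```text
time_s: 5.0
ee_pos: [0.493, -0.309, 0.0217]
eef_rot: [-3.141, 0.0, -0.132]
force: [-0.1, -1.1, 0.0]
grip_width: 0.0007
grip_force: 0.0
```

```bash
python3 - <<'E'
from h import *
t=snap('top','pics/top3.png')['img'][...,::-1]; s=snap('scene','pics/s3.png')['img'][...,::-1]
b=cv2.resize(s[205:265,150:210],None,fx=9,fy=9,interpolation=cv2.INTER_CUBIC)
b=cv2.convertScaleAbs(b,alpha=1.8)
s0=cv2.imread('pics/scene0.png'); 
a=cv2.resize(t[200:260,430:460],None,fx=9,fy=9,interpolation=cv2.INTER_CUBIC)
cv2.imwrite('pics/c4.png',np.hstack([b,cv2.convertScaleAbs(a,alpha=1.5)])[:,:800])
o=ctrl.get_obs()['ee_pos']
for z in (o[2]-.025,.02,.04): print((proj('pics/s3.npz',[o[0],o[1],z])-[150,205])*9,(proj('pics/top3.npz',[o[0],o[1],z])-[430,200])*9+[540,0])
E
```

```text
[255.99334559 330.23327675] [805.4853381  185.16889858]
[237.17767067 292.69296543] [831.5100779  178.44656775]
[220.45875997 259.33603749] [854.81730833 172.42618426]
```

View pics/c4.png

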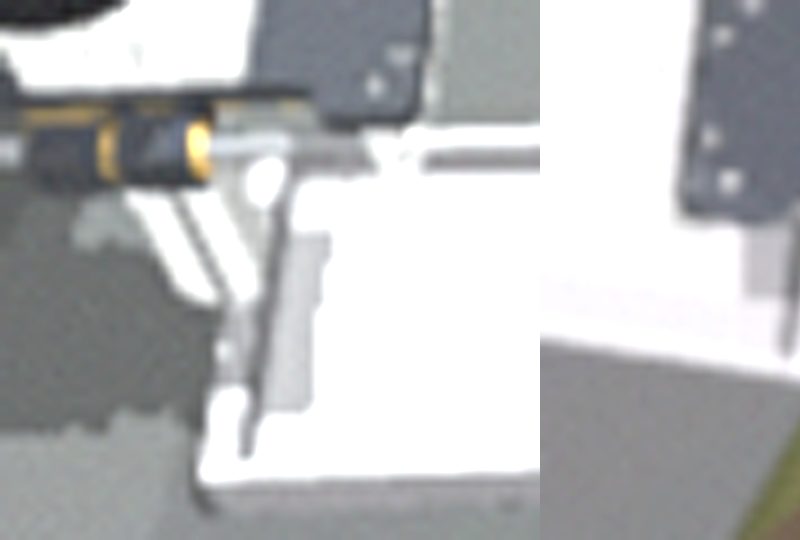

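The fingertips show at (205,305) and (250,300). If the reported pose were right they would be near (256,330) plus half a finger width. So the true tips are higher than reported, over the wall at about z = 0.025. I keep probing down under force watch.

apply_moves([
  [255,0,0,-0.1,0,0,0],
  [255,0,0,-0.1,0,0,0],
  [255,0,0,0,0,0,0],
])

```text
time_s: 5.4
ee_pos: [0.493, -0.309, 0.0197]
eef_rot: [-3.141, 0.0, -0.132]
force: [-0.3, 0.6, -0.8]
grip_width: 0.0007
grip_force: 0.0
```

apply_moves([
  [255,0,0,-0.1,0,0,0],
  [255,0,0,-0.1,0,0,0],
  [255,0,0,-0.1,0,0,0],
  [255,0,0,0,0,0,0],
])

```text
time_s: 5.8
ee_pos: [0.493, -0.309, 0.0166]
eef_rot: [-3.141, 0.0, -0.132]
force: [-0.4, 0.4, 0.3]
grip_width: 0.0004
grip_force: 0.0
```

apply_moves([
  [255,0,0,-0.1,0,0,0],
  [255,0,0,-0.1,0,0,0],
  [255,0,0,-0.1,0,0,0],
  [255,0,0,0,0,0,0],
])

```text
time_s: 6.2
ee_pos: [0.493, -0.3091, 0.0137]
eef_rot: [-3.141, 0.0, -0.132]
force: [-0.9, 0.3, 0.1]
grip_width: 0.0004
grip_force: 0.0
```

```bash
python3 - <<'E'
from h import *
s=snap('scene','pics/s4.png')['img'][...,::-1]
g=lambda f:cv2.cvtColor(cv2.imread(f),cv2.COLOR_BGR2GRAY).astype(int)
n=g('pics/s4.png'); o=g('pics/s2.png'); z=g('pics/scene0.png')
print('rows 226-246, cols 164-186 now');print(n[226:248,164:188])
print('closed earlier');print(o[226:248,164:188])
E
```

```text
rows 226-246, cols 164-186 now
[[ 47  42  38  39  40  41  37  36  47  72 102 113 114 131 169 182 148 107
  115 150 164 164 164 161]
 [ 54  49  51  61  67  57  46  59  63  83 112 118 111 119 142 153 114  92
  122 154 164 161 160 162]
 [ 80  95 119 129 130 105  84 112 128 133 145 131 111 110 114 123  93  86
  128 157 162 163 161 161]
 [ 90 107 144 158 157 141 102 113 146 154 156 138 117 110 113 121  90  79
  135 159 162 162 162 160]
 [ 90  95 126 151 155 154 115  93 134 155 156 152 126 112 112 115  87  76
  124 143 142 140 140 140]
 [ 88  88  95 136 156 155 137 103 110 144 154 154 136 117 113 110  85  79
  111 120 119 119 116 117]
 [ 76  73  69 118 149 156 152 114  92 133 153 155 155 130 114 113  94  88
  111 119 119 120 117 115]
 [ 62  60  60  87 138 154 154 139 101 111 143 154 158 137 116 112  95  97
  116 120 121 119 118 117]
 [ 64  61  60  64 113 146 156 153 115  93 134 154 155 153 130 113  94  98
  116 121 119 119 118 120]
 [ 63  63  63  58  83 135 155 155 138 100 111 141 154 159 137 115  90 100
  118 121 120 119 117 120]
 [ 63  62  62  58  65 114 147 154 154 114  93 132 151 155 1
[... 2691 characters left out ...]
61  62  63  62  63  63  61  63  62  89 115 121 128  96  70 101 119
  117 120 160 180 178 178]
 [ 62  61  65  63  61  63  64  62  59  62  95 110 119 128  96  72 106 120
  119 145 171 177 177 178]
 [ 64  62  63  62  63  61  62  62  60  67 121 119 110 110  85  76 108 121
  120 161 180 179 177 177]
 [ 64  64  64  63  61  64  62  62  60  68 120 117 106  92  75  80 109 118
  121 162 180 176 177 178]
 [ 63  63  61  66  64  62  64  61  62  63  97 106 103  88  71  84 111 119
  120 161 179 177 177 177]
 [ 61  60  64  63  64  64  63  63  60  66  93 104 103  81  69  92 115 116
  120 162 178 178 177 177]
 [ 63  64  64  63  64  64  63  63  61  70  96 105 107  80  66  96 117 120
  145 170 179 178 177 177]]
```

Comparing the images, the tips moved down by exactly the commanded amount but now sit at about z = 0.023, where the nominal value is -0.011. So the tips are about 34 mm higher than the readings say. A few more mm should touch the wall top and fix this offset.

apply_moves([
  [255,0,0,-0.1,0,0,0],
  [255,0,0,-0.1,0,0,0],
  [255,0,0,0,0,0,0],
])

```text
time_s: 6.55
ee_pos: [0.493, -0.3091, 0.0117]
eef_rot: [-3.141, 0.0, -0.132]
force: [0.7, 0.0, -0.2]
grip_width: 0.0007
grip_force: 0.0
```

apply_moves([
  [255,0,0,-0.1,0,0,0],
  [255,0,0,-0.1,0,0,0],
  [255,0,0,0,0,0,0],
])

```text
time_s: 6.85
ee_pos: [0.4931, -0.3092, 0.0107]
eef_rot: [3.141, -0.0, -0.132]
force: [-3.4, 2.8, 10.1]
grip_width: 0.0001
grip_force: 5.0
```

Contact came at a reading of 0.011 with 10 N. That puts the tips on the 22 mm wall top, so the tip height is the reading plus 11 mm. I rise, open partly, and go down to a reading of about -0.003 (tips 8 mm up).

apply_moves([
  [130,0,0,1.0,0,0,0],
  [130,0,0,0,0,0,0],
  [130,0,0,0,0,0,0],
  [130,0,0,0,0,0,0],
  [130,0,0,0,0,0,0],
  [130,0,0,0,0,0,0],
  [130,0,0,0,0,0,0],
  [130,0,0,-1.0,0,0,0],
  [130,0,0,-0.4,0,0,0],
  [130,0,0,0,0,0,0],
])

```text
time_s: 7.85
ee_pos: [0.4925, -0.3088, 0.0047]
eef_rot: [-3.141, 0.002, -0.132]
force: [0.2, 0.1, -0.1]
grip_width: 0.0462
grip_force: 0.0
```

apply_moves([
  [130,0,0,-0.3,0,0,0],
  [130,0,0,-0.3,0,0,0],
  [130,0,0,-0.2,0,0,0],
  [130,0,0,0,0,0,0],
])

```text
time_s: 8.25
ee_pos: [0.4929, -0.309, -0.0024]
eef_rot: [-3.141, 0.0, -0.132]
force: [-0.1, 0.2, 0.1]
grip_width: 0.0463
grip_force: 0.0
```

Tips are about 8.5 mm up with no contact. Now I close.

apply_moves([
  [255,0,0,0,0,0,0],
  [255,0,0,0,0,0,0],
  [255,0,0,0,0,0,0],
  [255,0,0,0,0,0,0],
  [255,0,0,0,0,0,0],
  [255,0,0,0,0,0,0],
  [255,0,0,0,0,0,0],
], grip_force=20)

```text
time_s: 8.95
ee_pos: [0.4931, -0.3091, -0.0021]
eef_rot: [-3.142, -0.0, -0.132]
force: [-0.3, 0.3, 0.5]
grip_width: 0.0097
grip_force: 20.0
```

Gripped at 9.7 mm. The TCP matches the top-view wall position to within a millimetre. I slide to the pre-insert pose at TCP (0.587, -0.078) with a turn of +0.03.

apply_moves([
  [255,0.5,1.2,0,0,0,0.003],
  [255,1.0,2.4,0,0,0,0.003],
  [255,1.0,2.5,0,0,0,0.003],
  [255,1.0,2.5,0,0,0,0.003],
  [255,1.0,2.5,0,0,0,0.003],
  [255,1.0,2.5,0,0,0,0.003],
  [255,1.0,2.5,0,0,0,0.003],
  [255,1.0,2.5,0,0,0,0.003],
  [255,1.0,2.5,0,0,0,0.003],
  [255,0.9,2.1,0,0,0,0.003],
])

```text
time_s: 9.95
ee_pos: [0.5874, -0.075, -0.0021]
eef_rot: [3.142, 0.0, -0.101]
force: [-0.8, -2.0, 0.8]
grip_width: 0.0096
grip_force: 20.0
```

apply_moves([
  [255,0,0,0,0,0,0],
  [255,0,0,0,0,0,0],
])

```text
time_s: 10.15
ee_pos: [0.587, -0.0763, -0.0021]
eef_rot: [-3.141, -0.0, -0.101]
force: [1.2, 2.3, 1.6]
grip_width: 0.0098
grip_force: 20.0
```

```bash
python3 - <<'E'
from h import *
t=snap('top','pics/top5.png')['img'][...,::-1]; s=snap('scene','pics/s5.png')['img'][...,::-1]
a=cv2.resize(t[125:225,235:405],None,fx=4.7,fy=4.7,interpolation=cv2.INTER_CUBIC)
cv2.imwrite('pics/c5.png',a[:, :800]); print(a.shape, ctrl.get_obs()['ee_pos'])
E
```

```text
(470, 799, 3) [ 0.58681413 -0.07742992 -0.0020842 ]
```

View pics/c5.png

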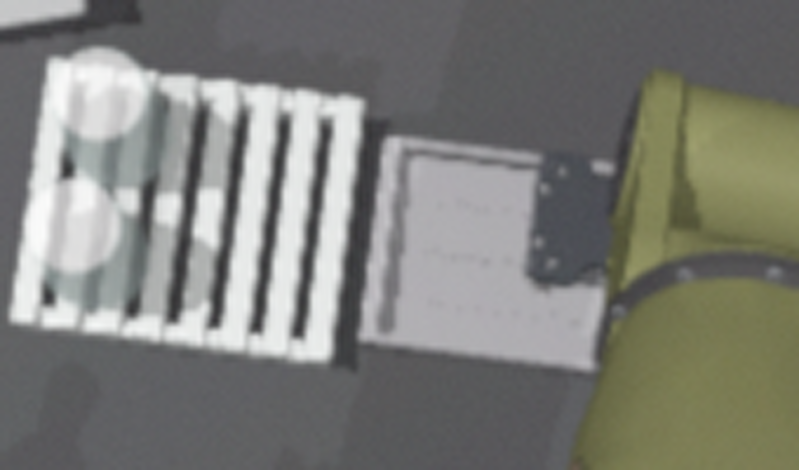

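This crop shows the tray lined up in front of the mouth. Rack corners are (50,58), (364,98), (330,361), (12,322), and the tray's leading corners are (387,136), (360,343), with side points (614,163), (594,370). Next I compute the misalignment.

```bash
python3 - <<'E'
from h import *
np.set_printoptions(precision=4,suppress=True)
T='pics/top5.npz'
tp=lambda p:((p[0]+.5)/4.7-.5+235,(p[1]+.5)/4.7-.5+125)
R=np.array([onz(T,*tp(p),.035) for p in[(50,58),(364,98),(330,361),(12,322)]])[:,:2]
Q=np.array([onz(T,*tp(p),.022) for p in[(387,136),(614,163),(594,370),(360,343)]])[:,:2]
d=R[0]+R[3]-R[1]-R[2];e=R[0]+R[1]-R[2]-R[3];ph=np.arctan2(d[1],d[0]);ph2=np.arctan2(e[1],e[0])+np.pi/2
print('rack',R.mean(0),ph,ph2); d=Q[0]+Q[3]-Q[1]-Q[2];e=Q[0]-Q[3]
print('tray',np.arctan2(d[1],d[0]),np.arctan2(e[1],e[0])+np.pi/2)
u=np.array([np.cos(ph),np.sin(ph)]);n=np.array([-u[1],u[0]]);c=R.mean(0)
print('tray pts in rack frame\n',np.c_[(Q-c)@u,(Q-c)@n]*1000,'\nrack\n',np.c_[(R-c)@u,(R-c)@n]*1000)
print('u',u)
E
```

```text
rack [0.6156 0.1975] 1.4707808827824749 1.4702349936050267
tray 1.4786014869561548 1.4660973823734693
tray pts in rack frame
 [[-105.5891  -59.1443]
 [-237.4644  -60.052 ]
 [-239.3626   61.05  ]
 [-105.0207   62.2242]] 
rack
 [[ 89.9984 -76.5129]
 [-90.0818 -76.2708]
 [-89.7658  76.2708]
 [ 89.8492  76.5129]]
u [0.0998 0.995 ]
```

The tray sits about 1 mm toward -x and its yaw is right. I add +1 mm in x and enter gently, watching the force.

apply_moves([
  [255,0.1,0,0,0,0,0],
  [255,0.1,1.0,0,0,0,0],
  [255,0.1,1.0,0,0,0,0],
  [255,0.1,1.0,0,0,0,0],
  [255,0.1,1.0,0,0,0,0],
  [255,0.1,1.0,0,0,0,0],
  [255,0,0,0,0,0,0],
])

```text
time_s: 10.95
ee_pos: [0.5932, -0.0254, -0.0021]
eef_rot: [-3.141, -0.0, -0.101]
force: [-0.0, 1.7, 2.5]
grip_width: 0.0096
grip_force: 20.0
```

No jam: the tray is about 37 mm inside. I continue by about 100 mm.

apply_moves([
  [255,0.1,1.0,0,0,0,0],
  [255,0.1,1.0,0,0,0,0],
  [255,0.1,1.0,0,0,0,0],
  [255,0.1,1.0,0,0,0,0],
  [255,0.1,1.0,0,0,0,0],
  [255,0.1,1.0,0,0,0,0],
  [255,0.1,1.0,0,0,0,0],
  [255,0.1,1.0,0,0,0,0],
  [255,0.1,1.0,0,0,0,0],
  [255,0.1,1.0,0,0,0,0],
])

```text
time_s: 11.95
ee_pos: [0.6031, 0.0737, -0.0021]
eef_rot: [3.142, -0.0, -0.102]
force: [0.3, -3.5, 2.8]
grip_width: 0.0097
grip_force: 20.0
```

apply_moves([
  [200,0,0,0,0,0,0],
  [225,0,0,0,0,0,0],
  [225,0,0,0,0,0,0],
  [225,0,0,0,0,0,0],
])

```text
time_s: 12.35
ee_pos: [0.6028, 0.0727, -0.0024]
eef_rot: [-3.141, 0.001, -0.103]
force: [0.2, 1.4, -0.3]
grip_width: 0.0111
grip_force: 0.4
```

apply_moves([
  [200,0,0,0,0,0,0],
  [200,0,0,0,0,0,0],
  [200,0,0,0,0,0,0],
  [200,0,0,0.5,0,0,0],
  [200,0,0,1.5,0,0,0],
  [200,0,0,2,0,0,0],
  [200,0,0,2,0,0,0],
  [200,0,0,0,0,0,0],
])

```text
time_s: 13.15
ee_pos: [0.6047, 0.073, 0.0618]
eef_rot: [-3.141, -0.006, -0.102]
force: [0.2, 0.6, 0.3]
grip_width: 0.0201
grip_force: 0.0
```

Released and clear. Now I back off and turn the jaw a quarter turn, so that two spread fingers can push squarely on the outer end.

apply_moves([
  [80,-0.1,-0.9,0,0,0,0.143],
  [80,-0.1,-0.9,0,0,0,0.143],
  [80,-0.1,-0.9,0,0,0,0.143],
  [80,-0.1,-0.9,0,0,0,0.143],
  [80,-0.1,-0.9,0,0,0,0.143],
  [80,0,0,0,0,0,0.143],
  [80,0,0,0,0,0,0.143],
  [80,0,0,0,0,0,0.143],
  [80,0,0,0,0,0,0.143],
  [80,0,0,0,0,0,0.143],
])

```text
time_s: 14.15
ee_pos: [0.5979, 0.0279, 0.0576]
eef_rot: [-3.141, 0.0, 1.334]
force: [-0.4, -0.8, 0.5]
grip_width: 0.0642
grip_force: 0.0
```

apply_moves([
  [80,0,0,0,0,0,0.141],
  [80,0,0,0,0,0,0],
])

```text
time_s: 14.35
ee_pos: [0.5979, 0.0279, 0.0576]
eef_rot: [-3.141, 0.0, 1.471]
force: [-0.5, 0.5, 0.0]
grip_width: 0.0644
grip_force: 0.0
```

apply_moves([
  [80,0,0,-2,0,0,0],
  [80,0,0,-2,0,0,0],
  [80,0,0,-1.5,0,0,0],
  [80,0,0,-0.5,0,0,0],
  [80,0,0,0,0,0,0],
  [80,0.1,1.0,0,0,0,0],
  [80,0.1,1.0,0,0,0,0],
  [80,0.1,1.0,0,0,0,0],
  [80,0.1,1.0,0,0,0,0],
  [80,0,0,0,0,0,0],
])

```text
time_s: 15.35
ee_pos: [0.6022, 0.0695, -0.0019]
eef_rot: [3.141, -0.0, 1.47]
force: [0.2, 0.9, 0.1]
grip_width: 0.0645
grip_force: 0.0
```

apply_moves([
  [80,0.05,0.5,0,0,0,0],
  [80,0.05,0.5,0,0,0,0],
  [80,0.05,0.5,0,0,0,0],
  [80,0.05,0.4,0,0,0,0],
  [80,0,0.3,0,0,0,0],
  [80,0,0,0,0,0,0],
  [80,0,0,0,0,0,0],
])

```text
time_s: 16.05
ee_pos: [0.6039, 0.09, -0.0022]
eef_rot: [-3.141, -0.0, 1.469]
force: [-0.7, 0.1, -0.6]
grip_width: 0.0645
grip_force: 0.0
```

apply_moves([
  [80,0,0.1,0,0,0,0],
  [80,0,0.1,0,0,0,0],
  [80,0.05,0.1,0,0,0,0],
  [80,0,0.1,0,0,0,0],
  [80,0,0,0,0,0,0],
])

```text
time_s: 16.55
ee_pos: [0.6045, 0.094, -0.0022]
eef_rot: [-3.142, -0.0, 1.469]
force: [0.2, 0.3, 0.7]
grip_width: 0.0644
grip_force: 0.0
```

apply_moves([
  [80,0,0.1,0,0,0,0],
  [80,0,0.1,0,0,0,0],
  [80,0,0,0,0,0,0],
])

```text
time_s: 16.85
ee_pos: [0.6044, 0.0955, -0.0021]
eef_rot: [-3.141, 0.001, 1.469]
force: [-1.1, -4.7, 0.7]
grip_width: 0.0645
grip_force: 2.3
```

Resistance has begun right where the stop is expected. I press a little more, firmly.

apply_moves([
  [80,0,0.1,0,0,0,0],
  [80,0,0.1,0,0,0,0],
  [80,0,0,0,0,0,0],
])

```text
time_s: 17.15
ee_pos: [0.6042, 0.0957, -0.0021]
eef_rot: [-3.141, 0.003, 1.468]
force: [-5.2, -16.8, 4.3]
grip_width: 0.0648
grip_force: 8.7
```

A force of 17 N with only 0.2 mm of advance is a hard stop, and the computed end is 4 mm outside the mouth. I retreat back, up and away.

apply_moves([
  [80,-0.1,-1.0,0,0,0,0],
  [80,-0.2,-2.0,0,0,0,0],
  [80,-0.2,-2.0,0,0,0,0],
  [80,0,-2,2.0,0,0,0],
  [80,0,-3,3.0,0,0,0],
  [80,0,-3,3.0,0,0,0],
  [80,0,-3,3.0,0,0,0],
  [80,0,-3,2.0,0,0,0],
  [80,0,-3,0,0,0,0],
  [80,0,0,0,0,0,0],
])

```text
time_s: 18.15
ee_pos: [0.5995, -0.1252, 0.1285]
eef_rot: [3.14, 0.0, 1.466]
force: [0.3, 0.2, -0.2]
grip_width: 0.0643
grip_force: 0.0
```

```bash
python3 - <<'E'
from h import *
t=snap('top','pics/top6.png')['img'][...,::-1]; s=snap('scene','pics/s6.png')['img'][...,::-1]
a=cv2.resize(t[120:300,140:370],None,fx=1.7,fy=1.7,interpolation=cv2.INTER_CUBIC)
b=cv2.resize(s[120:300,310:480],None,fx=1.7,fy=1.7,interpolation=cv2.INTER_CUBIC)
top=np.hstack([a,b]); z=cv2.resize(t[125:220,235:330],None,fx=3,fy=3,interpolation=cv2.INTER_CUBIC)
z2=cv2.resize(s[205:300,320:415],None,fx=3,fy=3,interpolation=cv2.INTER_CUBIC); z=np.hstack([z,z2])
im=np.zeros((top.shape[0]+z.shape[0],max(top.shape[1],z.shape[1]),3),np.uint8); im[:top.shape[0],:top.shape[1]]=top; im[top.shape[0]:,:z.shape[1]]=z
cv2.imwrite('pics/c6.png',im[:600]); print(im.shape)
E
```

```text
(591, 680, 3)
```

View pics/c6.png

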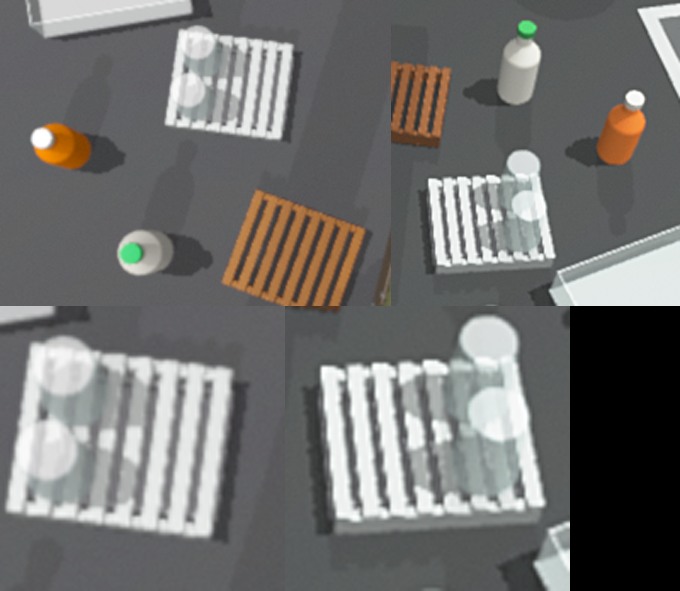

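The bottles and glasses stand as before. The rack gaps look dark in both pictures, so I check by pixel difference against the first picture that the tray is under the slats and its end shows.

```bash
python3 - <<'E'
from h import *
np.set_printoptions(linewidth=220)
c=np.array([.6156,.1975]);ph=1.4705;u=np.array([np.cos(ph),np.sin(ph)]);n=np.array([-u[1],u[0]])
def row(f,z,lats,ss):
    im=cv2.cvtColor(cv2.imread(f+'.png'),cv2.COLOR_BGR2GRAY).astype(np.float32)
    return np.array([[int(cv2.getRectSubPix(im,(1,1),tuple(map(float,proj(f+'.npz',[*(c+s*u*1e-3+l*n*1e-3),z])))) [0,0]) for s in ss] for l in lats])
ss=np.arange(-120,-50,3)
print(ss)
for f in('top','scene'):
    for k in ('0','6'):
        g={'top':'top','scene':'scene' if k=='0' else 's'}[f]
        print(g+k); print(row(f'pics/{g}{k}',.011,(-68,-50,-20,10,40,56,68),ss))
E
```

```text
[-120 -117 -114 -111 -108 -105 -102  -99  -96  -93  -90  -87  -84  -81  -78  -75  -72  -69  -66  -63  -60  -57  -54  -51]
top0
[[ 97  96  95  95  90  74  65  67  63  71 122 196 226 229 229 213 163 153 162 197 225 229 226 207]
 [ 96  96  97  97  91  72  63  62  61  64 117 192 225 229 224 194 115  73 127 197 225 229 225 190]
 [ 95  95  95  94  96  86  66  63  59  74 140 210 229 230 230 212 112  68 118 199 228 230 231 216]
 [ 96  94  96  96  91  77  65  63  64  66 118 194 227 230 226 196 122  79 130 199 227 230 228 199]
 [ 95  96  96  95  96  88  69  64  62  67 118 199 229 231 231 216 118  61 104 193 230 232 232 218]
 [ 96  96  96  95  95  86  71  65  65  62  97 186 227 231 229 209 129  70 104 184 228 232 229 207]
 [ 95  96  96  95  96  86  65  64  64  75 133 203 229 232 232 228 223 225 213 218 232 232 233 229]]
top6
[[ 96  97  97  97  91  73  64  62  59  70 122 196 225 229 228 213 158 148 163 196 225 229 226 206]
 [ 96  96  96  97  90  72  65  61  63 101 147 195 225 229 226 203 150 122 150 201 225 229 226 200]
 [ 96  95  97  95  95  86  65  63  68  97 155 212 229 229 230 216 147 121 14
[... 1117 characters left out ...]
9]]
s6
[[ 92  91  91  92  92  80  64  62  56  67  83 130 192 212 217 231 246 245 209 179 203 205 205 203]
 [ 92  92  93  93  93  75  60  61  59  78 106 194 238 238 239 237 189 120 109 183 234 239 239 237]
 [ 92  92  92  92  93  74  61  57  54  75 106 189 237 239 239 239 187 111 115 193 239 238 238 244]
 [ 91  92  92  91  92  79  64  60  59  74 103 184 237 239 239 242 191 110 103 175 242 241 239 245]
 [ 92  92  92  92  90  75  62  61  60  72  98 172 231 240 240 245 193 108 102 166 242 241 239 245]
 [ 87  90  91  93  93  79  64  61  60  60  93 129 233 241 239 240 206 127  90 140 218 239 239 243]
 [ 83  88  92  92  92  86  83  88  87  75  78 153 226 240 238 241 201 138 124 154 237 241 239 239]]
```

The gaps are brighter now, with the tray showing beneath them, and its end starts at about s = -94, the home position. Glasses and bottles are unchanged and the arm is clear, so I hand in.

```bash
python3 -c "
from station import ctrl
print(ctrl.hand_in())"
```

```text
the job is handed in; nothing more can be done
None
```

The drip tray is flat under the steel rack and fully home against the stop, the glasses and bottles are where they stood, and the job was handed in at about 18 s of the 72 s allowed; the first pinch closed above the tray wall because the fingertips stood about 36 mm higher than the readings implied.

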